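# Close the sample loader and hold its cover hinge in line for the pin

## Task

The sample is in the loader: push the loader's drawer fully shut, then lift the blue cover out of its parking stand, keep it upright and bring its two hinge knuckles down into the gaps between the three knuckles on top of the loader until all the holes line up. Finish while holding it there, steady, with the gripper carrying the cover and the cover not leaning on the loader, so that a colleague could slide the hinge pin in; do not let go. Leave the flange, the jar and the pin where they are.

Things in the scene. Friction and masses are not known exactly. Their poses are not given: they have to be found in the camera images.
- drawer (a joint): how far the loader's drawer stands open, m: 0 is fully shut, up to 0.055. It slides with light friction (about 1.5 N), opens towards the loader's own -x (its front, the side towards the robot) and stays where it is left.
- drawer_handle (a point): centre of the steel bar handle on the drawer's blue front: 60 mm long (y), 8 mm thick (x), 14 mm high, centre 36 mm above the table and 30 mm off the drawer's front, on an arm at each end. x points into the loader (the way that shuts the drawer), z up. Loader housing: 150 mm deep (x), 160 wide (y), 75 high; with the drawer shut the handle's centre is 39 mm before its face.
- jamb_axis (a point): middle of the fixed loader's hinge line, 102 mm up: centre of the hole of the middle of 3 steel knuckles (18 mm diameter and length, 11 mm hole, centres at y = -44, 0, 44 mm). y runs along the holes, x to the loader's back, z up. The two gaps span 9 to 35 mm either side in y; their floor is 12 mm below, the loader's top 27 mm below. Drawer shut, its handle's centre is at x = -144 mm here.
- cover_center (a point): centre of the loose cover's plate: blue, 8 mm thick (x), 120 wide (y), 70 high (z), with a round flush amber window, 0.22 kg (varies by 20 %). It starts upright in the stand, with this point 75 mm above the table and the top edge at 110 mm. The same either way round (half a turn about z).
- cover_axis (a point): middle of the cover's own hinge line, 51 mm below the plate's centre (16 mm below the plate's lower edge). y runs along the holes. The cover's two steel knuckles (18 mm diameter, 18 mm long, 11 mm hole) are centred at y = -22 and 22 mm; in line they have 4 mm to spare on each side in the loader's gaps and their undersides hover 3 mm above the gap floor.
- stand: grey parking stand, fixed, origin at the centre of its underside: base 70 x 150 x 8 mm (x, y, z), a slotted post 65 mm high at either end of y. The plate's lower edge stands in the slots 40 mm above the table (slots 10 mm wide, 25 deep, open upwards), the plate along y. Lifted straight up 55 mm, the cover is clear of the posts, knuckles too.
- flange_mid (a point): bystander: loose steel flange ring lying flat, 68 mm across, 14 mm high; this is its centre
- jar_mid (a point): bystander: small amber jar, 52 mm across, 75 mm high; this is its centre
- pin_mid (a point): bystander: the hinge pin, 5 mm thick and about 98 mm long, lying in an aluminium dish 115 x 46 x 18 mm (x, y, z) between the loader and the stand; this is its middle
There are look-alikes about, which are no part of the job. What is meant by the part that bears cover_center is not pink, and is the smaller of those in its own colour.

How it is judged:
By the outcome, as a careful person would: the job done as asked, in the order asked, and still so for the second after the job is handed in, while the arm keeps its last pose, push and grip.
It also fails if it takes over 59 s, if anything falls off the work surface, if the arm or the gripper's body presses on something with over 40 N, if the wrist force passes 120 N, or if a joint passes its speed limit or range.

## Robot

A 6-joint arm with a two-finger parallel gripper is mounted at the origin on the work surface. World frame = base frame: x ahead of the robot, y to its left, z up, the work surface at z = 0. Lengths are in m, angles in degrees, forces in N, time in s.
With the tool pointing down it reaches from about 0.35 to 0.875 m from the base axis. Payload 4.2 kg.
Tool frame: the origin (TCP) lies on the front face of the gripper's body, between the roots of the fingers; the fingertips stand finger_overhang ahead of it and the grasp point (between the pads) lies 51 mm ahead of it (finger_overhang is the distance from the TCP to the fingertips, in m); z points along the fingers, y is the line along which they close (so a half turn about z gives the same grasp; the last joint's range is limited). The gripper opens to 87 mm and grips with 3 to 60 N. Pads are 19 mm wide; open, the fingers measure 117 mm over their backs; the gripper's body (75 mm by 190 mm) begins 51 mm behind the grasp point.
Start: joints at [78.014, 22.042, 0.453, 0, -68.411, -14.817], TCP at [0.282, 0.558, 0.292] pointing down, gripper open.
Joint ranges: [-179.83, 179.83], [-69.29, 118.12], [-61.27, 80.66], [-181.25, 117.63], [-171.15, -9.14], [-177.46, 177.46]. Speed limits (degrees/s): [159.86, 159.86, 180, 180, 180, 180].

## Interface

Orientations are given as a 3x3 rotation matrix whose columns are the frame's x, y, z axes.
In Python, from station import sense, capture, camera_model, finish_job, finger_overhang gives the robot as it stands. The module is installed in compiled form; this text tells all that it offers.
- The arm moves only by the tool jog_arm, never from a script. Its argument "rows" is a list that holds one entry, the list of rows, each a list of 4 numbers: the shift along the tool's x, y, z in m, then the turn about the tool's z in rad. A call has 1 to 20 rows; each row shifts and turns the commanded pose from where the row before left it, along the tool's axes as they then stand; what a row does not reach is not made up. A row lasts 1/8 s, in which the tool goes at most 62.5 mm and 10.7 degrees, less where a joint would pass 70% of its speed; a pose out of reach is approached as far as the arm can. A call is refused whole if a number of a shift passes 0.0625 or a number of a turn 0.188, either way. A call with a gripper value outside its range is refused whole. "claw" is the opening, from 0 (shut) to 1 (fully open), set as the call begins (left out, the last holds). The fingers move at their own pace and stop on an object; the grip force is fixed at half the most. Time passes only in rows, so rows that do not move let the fingers close. It gives the time, the measured TCP pose, the force, the opening and the grip force at its end, in the units of the state.
- sense(): the state, without advancing time (a new reading comes with each control period).
- capture(name): name is "scene" or "top" or "wrist"; returns the picture (480x640x3 uint8, red, green, blue); there is no depth.
- camera_model(name): a dict with "fovy" (degrees; the focal length in pixels is half the picture's height over the tangent of half this angle, whatever the lens; pixels are square), "cx", "cy" (the principal point, pixels), "k1" (the pictures are not rectified: a ray, as slopes to the right and down, at radius r is drawn at 1 + k1 r^2 times it, then the intrinsics apply), "eye" and "rotation" of the camera in the world. Camera axes: x right, y down, z forward; pixel columns grow to the right and rows downward; lengths in m; the calibration is good to about 2 mm. A picture is of the moment at which its call begins: read the wrist's pose just before it. camera_model takes no time and is no camera call; for the wrist camera it gives the pose at the moment of the call.
- finish_job(): hands the job in; it is judged then, once.
The state is a dict: "time_s": time; "joints": joint angles; "joint_velocities": joint speeds; "effort": joint torques, N m; "tcp_pos": TCP position; "ee_rot": TCP orientation; "wrist_force": force on the tool from outside, world axes, zero at the start; "moment": the same for the moment, N m; "gripper_width": opening from 0.0 (shut) to 1.0 (fully open); "gripper_force": force on a finger pad.
Only numpy, scipy, OpenCV 4.12 (cv2) and the standard library are available. Lean on these libraries where they do the work, as an engineer would, in place of code of your own. Each camera call takes 0.05 s, during which the arm holds its last target. There are 200 camera calls.

## Working session

There is one attempt and no reset: what is moved stays moved. The work goes in short steps, Python scripts to look and compute and a tool call to move; the robot and the scene stay as the last step left them, time stands still between calls to the robot, and variables do not carry over. Pictures are saved under pics/ and viewed, at most 10 in all, crops included, and the job is handed in when it is done.

Besides the shell and the picture viewer there is one more tool, called after "Request:" by a JSON object that holds its "api" and its "payload". jog_arm: Moves the arm, as the interface text tells. Its arguments: {"type":"object","properties":{"rows":{"type":"array"},"claw":{"type":"number"}},"required":["rows"]}

```bash
mkdir -p pics; cat > h.py <<'E'
import numpy as np, cv2
from station import *
def K(m):
    f=240/np.tan(np.radians(m['fovy'])/2); return f,m['cx'],m['cy'],m['k1']
def ray(m,p):
    f,cx,cy,k=K(m); d=np.array([(p[0]-cx)/f,(p[1]-cy)/f]); u=d.copy()
    for _ in range(30): u=d/(1+k*(u@u))
    R=np.array(m['rotation']); v=R@np.array([u[0],u[1],1]); return np.array(m['eye']),v/np.linalg.norm(v)
def onz(m,p,z):
    e,v=ray(m,p); return e+v*(z-e[2])/v[2]
def proj(m,X):
    f,cx,cy,k=K(m); c=np.array(m['rotation']).T@(np.array(X)-np.array(m['eye'])); u=c[:2]/c[2]; u=u*(1+k*(u@u)); return u*f+[cx,cy]
def tri(ms,ps):
    A=np.zeros((3,3));b=np.zeros(3)
    for m,p in zip(ms,ps):
        e,v=ray(m,p);P=np.eye(3)-np.outer(v,v);A+=P;b+=P@e
    return np.linalg.solve(A,b)
def snap(n,f):
    m=camera_model(n); a=capture(n); cv2.imwrite('pics/'+f+'.png',a[:,:,::-1]); return m,a
E
python3 - <<'E'
from h import *
np.set_printoptions(precision=4,suppress=True)
for n in ['scene','top','wrist']:
    m,a=snap(n,n+'0'); print(n,m)
print(sense(), finger_overhang)
E
```

```text
scene {'fovy': 48.62978327308906, 'cx': 319.77508271943896, 'cy': 230.3810609870673, 'k1': -0.005073497196079008, 'eye': array([ 0.8987, -0.4339,  0.7681]), 'rotation': array([[ 0.7856,  0.5004, -0.3638],
       [ 0.6185, -0.622 ,  0.4802],
       [ 0.014 , -0.6023, -0.7982]])}
top {'fovy': 50.954250443790265, 'cx': 325.6704074319705, 'cy': 245.1049552377653, 'k1': 0.045835322341140135, 'eye': array([ 0.5   , -0.0274,  0.9419]), 'rotation': array([[ 0.0033, -0.9924,  0.1229],
       [-0.9999, -0.0021,  0.0098],
       [-0.0095, -0.1229, -0.9924]])}
wrist {'fovy': 65.26449257592395, 'cx': 315.42441801257155, 'cy': 237.16777248814086, 'k1': 0.014083918154515363, 'eye': array([0.3458, 0.5251, 0.3838]), 'rotation': array([[-0.4512, -0.8607, -0.2359],
       [-0.8924,  0.4357,  0.1172],
       [ 0.0019,  0.2634, -0.9647]])}
{'time_s': 0.15, 'joints': array([ 78.0153,  22.0812,   0.3974,  -0.019 , -68.4116, -14.8159]), 'joint_velocities': array([ 0.07  , -0.1466,  0.211 ,  0.1606,  0.0549, -0.0453]), 'effort': array([  0.0008, -39.1052,  18.7587,   4.2224,   0.0124,  -0.0001]), 'tcp_pos': array([0.2816, 0.5576, 0.2914]), 'ee_rot': array([[ 0.8925, -0.451 , -0.0006],
       [-0.451 , -0.8925, -0.0016],
       [ 0.0001,  0.0017, -1.    ]]), 'wrist_force': array([-0.0031, -0.3137, -0.1662]), 'moment': array([ 0.0535, -0.0234,  0.0709]), 'gripper_force': 0.0, 'gripper_width': 1.0037727367478262} 0.0697
```

View pics/scene0.png

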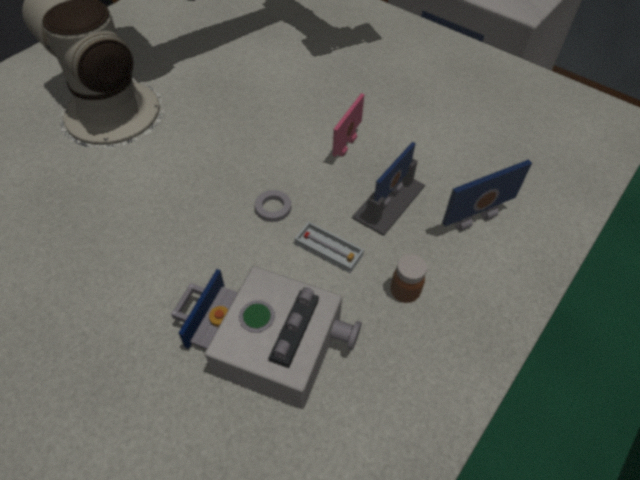

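View pics/top0.png

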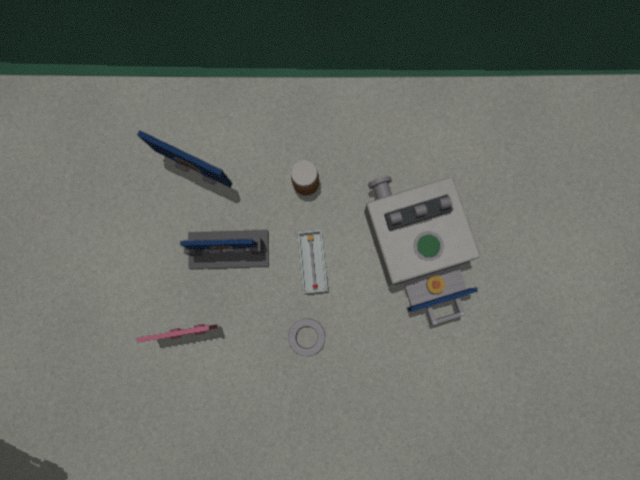

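The candidates for the cover, by top-view pixel, are blue in the stand (220,244), larger blue standing free (185,158) and pink (178,333). The one in the grey stand fits, as it is blue and the smaller of the two blues. I'll confirm it in a crop and measure.

```bash
python3 - <<'E'
from h import *
np.set_printoptions(precision=4,suppress=True)
t=cv2.imread('pics/top0.png'); s=cv2.imread('pics/scene0.png')
A=cv2.resize(t[120:280,130:290],(400,400),interpolation=cv2.INTER_CUBIC)
B=cv2.resize(t[170:330,360:520],(400,400),interpolation=cv2.INTER_CUBIC)
cv2.imwrite('pics/crop1.png',np.clip(np.hstack([A,B])*1.6,0,255).astype(np.uint8))
m=camera_model('top'); hsv=cv2.cvtColor(t,cv2.COLOR_BGR2HSV)
mask=cv2.inRange(hsv,(105,120,30),(130,255,255))
n,l,st,c=cv2.connectedComponentsWithStats(mask)
for i in range(1,n):
    if st[i,4]>60:
        r=cv2.minAreaRect(np.argwhere(l==i)[:,::-1].astype(np.float32)); b=cv2.boxPoints(r)
        print(st[i],b.round(1).tolist()); print(np.array([onz(m,p,.11 if st[i,0]<300 else .06)[:2] for p in b]))
k=[onz(m,p,.111) for p in [(396,217),(421,210),(446,203)]];print(np.array(k))
print('handle',onz(m,(444,315),.043),'jar',onz(m,(305,170),.075))
E
```

```text
[138 132  93  53 702] [[135.10000610351562, 140.0], [139.6999969482422, 130.5], [233.3000030517578, 176.1999969482422], [228.6999969482422, 185.6999969482422]]
[[0.7824 0.3054]
 [0.7991 0.2983]
 [0.7202 0.1374]
 [0.7038 0.1448]]
[181 239  73  11 402] [[180.89999389648438, 241.1999969482422], [252.8000030517578, 238.8000030517578], [253.10000610351562, 247.1999969482422], [181.1999969482422, 249.60000610351562]]
[[0.609  0.2217]
 [0.6134 0.1023]
 [0.5993 0.1015]
 [0.5949 0.2207]]
[409 288  68  23 268] [[408.79998779296875, 307.3999938964844], [475.0, 286.79998779296875], [476.20001220703125, 290.79998779296875], [410.1000061035156, 311.5]]
[[ 0.5008 -0.1631]
 [ 0.537  -0.278 ]
 [ 0.53   -0.2799]
 [ 0.4939 -0.1652]]
[[ 0.6505 -0.1365  0.111 ]
 [ 0.6624 -0.1783  0.111 ]
 [ 0.6742 -0.2201  0.111 ]]
handle [ 0.4879 -0.2271  0.043 ] jar [0.7409 0.0181 0.075 ]
```

View pics/crop1.png

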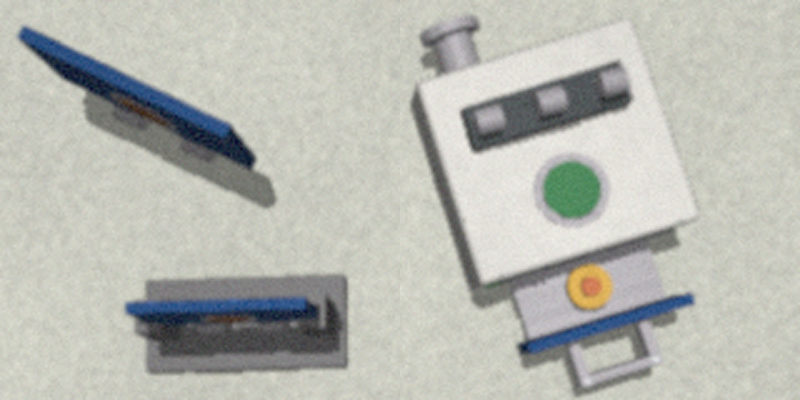

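The crop confirms the meant cover: the smaller blue plate upright in the grey stand, at crop (220,310), i.e. about (218,244) in the full picture. The handle bar is at crop (620,373), i.e. (448,319).

```bash
python3 - <<'E'
from h import *
np.set_printoptions(precision=4,suppress=True)
t=camera_model('top');s=camera_model('scene')
print('big',tri([s,t],[(529,163),(139,131)]),tri([s,t],[(446,190),(224,173)]))
print('handle',onz(t,(448,319.2),.043), onz(t,(432,325),.043),onz(t,(464,313),.043))
print('cover top', onz(t,(180.8,242.5),.11),onz(t,(252,240),.11))
# moves: turn first
R=sense()['ee_rot'];p=sense()['tcp_pos']
a=np.radians(-74);T=np.array([[np.cos(a),np.sin(a),0],[np.sin(a),-np.cos(a),0],[0,0,-1]]).T
h=onz(t,(448,319.2),.043); lx=np.array([.961,.276,0])
g=h-lx*.05; g[2]=.2; print('target',g,'toolshift',T.T@(g-p))
E
```

```text
big [0.7933 0.2944 0.1199] [0.7174 0.1467 0.1275]
handle [ 0.4807 -0.2338  0.043 ] [ 0.4705 -0.2056  0.043 ] [ 0.4917 -0.262   0.043 ]
cover top [0.6069 0.2218 0.11  ] [0.6113 0.1036 0.11  ]
target [ 0.4326 -0.2476  0.2   ] toolshift [0.8156 0.0768 0.0914]
```

Request:
{"api": "jog_arm", "payload": {"rows": [[[0, 0, 0, 0.166], [0, 0, 0, 0.166], [0, 0, 0, 0.166], [0, 0, 0, 0.166], [0, 0, 0, 0.166], [0.0583, 0.0055, 0.003, 0], [0.0583, 0.0055, 0.003, 0], [0.0583, 0.0055, 0.003, 0], [0.0583, 0.0055, 0.003, 0], [0.0583, 0.0055, 0.003, 0], [0.0583, 0.0055, 0.003, 0], [0.0583, 0.0055, 0.003, 0], [0.0583, 0.0055, 0.003, 0], [0.0583, 0.0055, 0.003, 0], [0.0583, 0.0055, 0.003, 0], [0.0583, 0.0055, 0.003, 0], [0.0583, 0.0055, 0.003, 0], [0.0583, 0.0055, 0.003, 0], [0.0583, 0.0055, 0.003, 0]]], "claw": 0}}

```text
time_s: 2.52
tcp_pos: [0.4277, -0.251, 0.2501]
ee_rot: [[0.269, -0.963, 0.0], [-0.963, -0.269, 0.0], [0.0, -0.0, -1.0]]
wrist_force: [1.5, 1.4, 0.8]
gripper_width: 0.006
gripper_force: 0.0
```

Request:
{"api": "jog_arm", "payload": {"rows": [[[0, 0, 0.05, 0], [0, 0, 0.05, 0], [0, 0, 0.05, 0], [0, -0.012, 0, 0], [0, -0.012, 0, 0], [0, -0.01, 0, 0], [0, -0.01, 0, 0], [0, -0.01, 0, 0], [0, -0.006, 0, 0], [0, -0.004, 0, 0]]]}}

```text
time_s: 3.78
tcp_pos: [0.4894, -0.2315, 0.1002]
ee_rot: [[0.27, -0.963, -0.001], [-0.963, -0.27, 0.0], [-0.0, 0.0, -1.0]]
wrist_force: [-1.7, -0.3, 1.4]
gripper_width: 0.006
gripper_force: 0.9
```

```bash
python3 - <<'E'
from h import *
print(sense()['tcp_pos'],sense()['wrist_force'])
m,a=snap('top','t1'); 
c=a[160:320,350:550]; cv2.imwrite('pics/c2.png',np.clip(cv2.resize(c,None,fx=4,fy=3.75,interpolation=cv2.INTER_CUBIC)[:,:,::-1]*1.6,0,255))
E
```

```text
[ 0.4894017  -0.23147728  0.10022972] [-1.71135774 -0.28513324  1.36162238][ WARN:0@1.211] global loadsave.cpp:1063 imwrite_ Unsupported depth image for selected encoder is fallbacked to CV_8U.
```

View pics/c2.png

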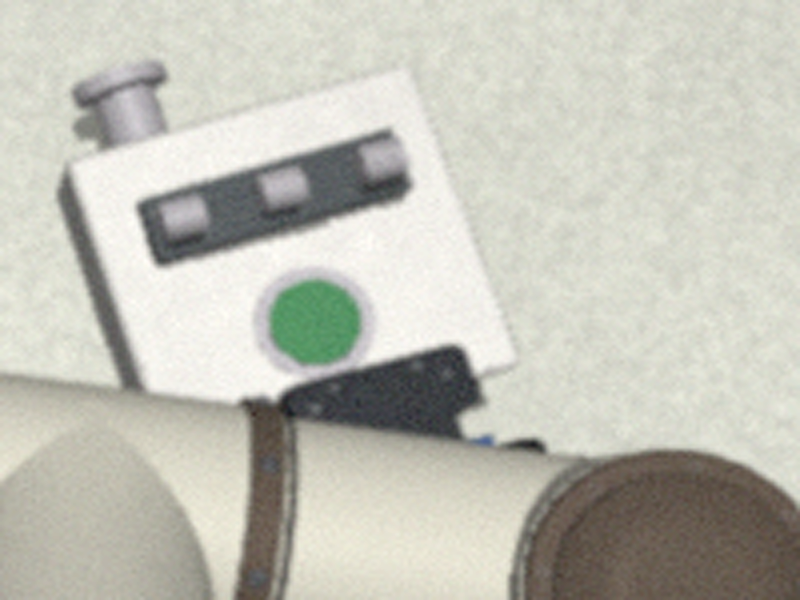

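The picture shows the gripper over the drawer side of the loader, with the knuckles at crop (183,216), (283,187) and (383,159). The force is 1.7 N, so it is pushing the drawer. I'll continue slowly.

Request:
{"api": "jog_arm", "payload": {"rows": [[[0, -0.003, 0, 0], [0, -0.003, 0, 0], [0, -0.003, 0, 0], [0, -0.002, 0, 0], [0, -0.002, 0, 0]]]}}

```text
time_s: 4.45
tcp_pos: [0.5018, -0.228, 0.1001]
ee_rot: [[0.27, -0.963, -0.0], [-0.963, -0.27, 0.0], [-0.0, 0.0, -1.0]]
wrist_force: [-2.6, 1.3, 1.0]
gripper_width: 0.004
gripper_force: 0.8
```

Request:
{"api": "jog_arm", "payload": {"rows": [[[0, -0.001, 0, 0], [0, -0.001, 0, 0], [0, -0.001, 0, 0], [0, -0.001, 0, 0], [0, -0.001, 0, 0]]]}}

```text
time_s: 5.08
tcp_pos: [0.5067, -0.2268, 0.1002]
ee_rot: [[0.27, -0.963, -0.0], [-0.963, -0.27, 0.0], [-0.0, 0.0, -1.0]]
wrist_force: [-1.9, 1.2, -1.1]
gripper_width: 0.008
gripper_force: 0.8
```

Request:
{"api": "jog_arm", "payload": {"rows": [[[0, -0.0015, 0, 0], [0, -0.001, 0, 0], [0, -0.001, 0, 0], [0, -0.001, 0, 0], [0, -0.001, 0, 0]]]}}

```text
time_s: 5.7
tcp_pos: [0.512, -0.2252, 0.1002]
ee_rot: [[0.27, -0.963, -0.0], [-0.963, -0.27, 0.0], [-0.0, 0.0, -1.0]]
wrist_force: [-2.1, 1.4, -1.2]
gripper_width: 0.004
gripper_force: 0.8
```

Request:
{"api": "jog_arm", "payload": {"rows": [[[0, -0.001, 0, 0], [0, -0.001, 0, 0], [0, -0.001, 0, 0], [0, -0.001, 0, 0], [0, -0.001, 0, 0]]]}}

```text
time_s: 6.32
tcp_pos: [0.5143, -0.2246, 0.1002]
ee_rot: [[0.269, -0.963, -0.007], [-0.963, -0.269, -0.0], [-0.002, 0.006, -1.0]]
wrist_force: [-10.0, -4.1, 4.4]
gripper_width: 0.006
gripper_force: 4.8
```

The force rises sharply, so the drawer has hit its stop. I'll back off and lift.

Request:
{"api": "jog_arm", "payload": {"rows": [[[0, -0.001, 0, 0], [0, 0, 0, 0], [0, 0.01, 0, 0], [0, 0.02, 0, 0], [0, 0, -0.06, 0], [0, 0, -0.06, 0], [-0.0625, 0, -0.03, 0], [-0.0625, 0, 0, 0], [-0.0625, 0, 0, 0], [-0.0625, 0, 0, 0]]], "claw": 1}}

```text
time_s: 7.58
tcp_pos: [0.4239, 0.0052, 0.2486]
ee_rot: [[0.269, -0.963, 0.006], [-0.963, -0.269, 0.002], [-0.0, -0.006, -1.0]]
wrist_force: [1.7, 0.4, -0.0]
gripper_width: 0.98
gripper_force: 0.0
```

```bash
python3 - <<'E'
from h import *
np.set_printoptions(precision=4,suppress=True)
m,a=snap('top','t2'); 
c=a[170:330,360:520,::-1]; cv2.imwrite('pics/c3.png',np.clip(cv2.resize(c,None,fx=3.75,fy=3.75,interpolation=cv2.INTER_CUBIC)*1.6,0,255).astype(np.uint8))
s=sense(); p=s['tcp_pos']; print(p)
# target above cover centre, tool x yaw = -88
t=np.array([.609,.163]); a=np.radians(-87.9);
T=s['ee_rot']; print('shift in current tool axes',T.T@(np.r_[t,p[2]]-p),'turn',np.radians(-74.4+87.9))
E
```

```text
[0.4224 0.0102 0.2486]
shift in current tool axes [-0.0953 -0.2216  0.0017] turn 0.23561944901923448
```

View pics/c3.png

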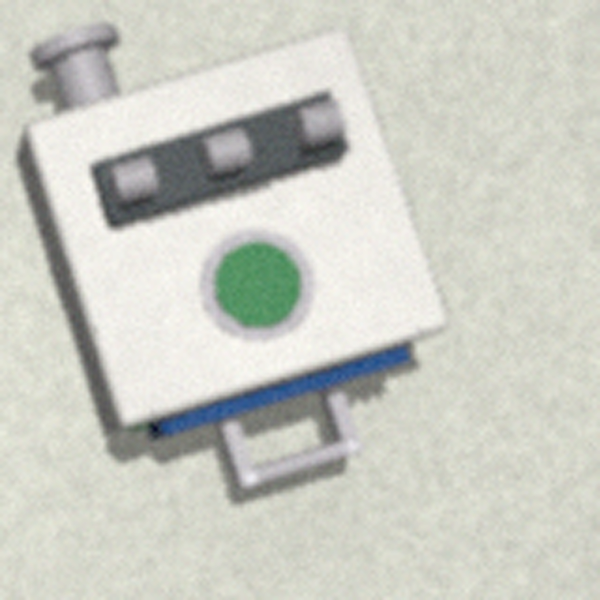

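The crop shows the blue drawer front flush against the loader face around (280,390), so the drawer is shut. The knuckles are at crop (137,181), (229,151) and (321,123). Next is the cover.

Request:
{"api": "jog_arm", "payload": {"rows": [[[-0.024, -0.0554, 0, 0], [-0.024, -0.0554, 0, 0], [-0.024, -0.0554, 0, 0], [-0.024, -0.0554, 0, 0], [0, 0, 0, 0.118], [0, 0, 0, 0.118], [0, 0, 0, 0], [0, 0, 0, 0]]]}}

```text
time_s: 8.62
tcp_pos: [0.6111, 0.1554, 0.2478]
ee_rot: [[0.039, -0.999, 0.002], [-0.999, -0.039, 0.001], [-0.001, -0.002, -1.0]]
wrist_force: [-0.4, 0.1, 0.2]
gripper_width: 0.998
gripper_force: 0.0
```

```bash
python3 - <<'E'
from h import *
np.set_printoptions(precision=4,suppress=True)
print(sense()['tcp_pos'],sense()['ee_rot'])
m,a=snap('wrist','w1'); np.savez('w1.npz',a=a,**m)
E
```

```text
[0.6111 0.1554 0.2478] [[ 0.0387 -0.9992  0.0018]
 [-0.9993 -0.0387  0.0008]
 [-0.0008 -0.0018 -1.    ]]
```

View pics/w1.png

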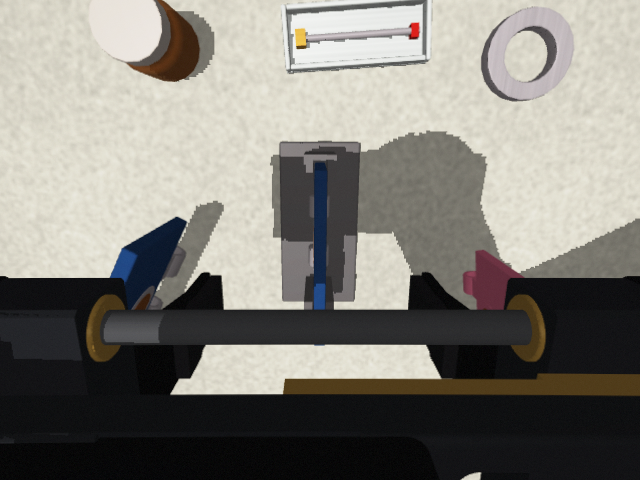

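The wrist picture shows the plate's top edge running from (320,163) to (320,305), the stand around it, and the two fingers at (200,330) and (440,330). The pin dish is at (358,36), with the jar and flange clear.

```bash
python3 - <<'E'
from h import *
np.set_printoptions(precision=4,suppress=True)
d=np.load('w1.npz'); a=d['a']; m={k:(d[k] if d[k].ndim else float(d[k])) for k in d.files if k!='a'}
b=cv2.inRange(cv2.cvtColor(a,cv2.COLOR_RGB2HSV),(105,120,20),(130,255,255))
P=[]
for r in range(155,305,10):
    c=np.where(b[r,270:370])[0]+270
    if len(c): 
        L,R=onz(m,(c[0]-.5,r),.11),onz(m,(c[-1]+.5,r),.11); print(r,c[0],c[-1],L[:2],R[:2])
rows=np.where(b[:,312:328].sum(1)>5*255)[0]; print(rows[0],onz(m,(320,rows[0]),.11))
print(sense()['tcp_pos'])
E
```

```text
165 315 324 [0.6139 0.1011] [0.6079 0.1009]
175 315 326 [0.6137 0.1071] [0.6064 0.1068]
185 314 326 [0.6141 0.1132] [0.6061 0.1129]
195 314 326 [0.6138 0.1194] [0.6058 0.1191]
205 314 326 [0.6136 0.1256] [0.6055 0.1253]
215 314 326 [0.6134 0.132 ] [0.6052 0.1316]
225 314 326 [0.6131 0.1384] [0.6049 0.1381]
235 314 325 [0.6129 0.1449] [0.6053 0.1446]
245 314 325 [0.6126 0.1516] [0.605  0.1513]
255 314 325 [0.6124 0.1583] [0.6046 0.158 ]
265 314 325 [0.6121 0.1651] [0.6043 0.1648]
275 314 325 [0.6119 0.172 ] [0.604  0.1717]
285 314 325 [0.6116 0.1791] [0.6037 0.1787]
295 314 325 [0.6113 0.1862] [0.6034 0.1859]
163 [0.6106 0.0998 0.11  ]
[0.6109 0.1553 0.2478]
```

Request:
{"api": "jog_arm", "payload": {"rows": [[[-0.0057, 0.0026, 0.04, -0.006], [0, 0, 0.04, 0], [0, 0, 0.028, 0], [0, 0, 0, 0], [0, 0, 0, 0]]]}}

```text
time_s: 9.3
tcp_pos: [0.6088, 0.1611, 0.1408]
ee_rot: [[0.044, -0.999, 0.003], [-0.999, -0.044, 0.001], [-0.001, -0.003, -1.0]]
wrist_force: [0.2, -0.2, 1.3]
gripper_width: 1.005
gripper_force: 0.0
```

Request:
{"api": "jog_arm", "payload": {"rows": [[[0, 0, 0, 0], [0, 0, 0, 0], [0, 0, 0, 0], [0, 0, 0, 0], [0, 0, 0, 0], [0, 0, 0, 0], [0, 0, 0, 0]]], "claw": 0}}

```text
time_s: 10.18
tcp_pos: [0.6078, 0.1608, 0.1392]
ee_rot: [[0.043, -0.999, -0.0], [-0.999, -0.043, -0.0], [0.0, 0.0, -1.0]]
wrist_force: [-0.1, -0.3, -0.1]
gripper_width: 0.286
gripper_force: 0.0
```

Request:
{"api": "jog_arm", "payload": {"rows": [[[0, 0, 0, 0], [0, 0, 0, 0], [0, 0, 0, 0], [0, 0, 0, 0], [0, 0, 0, 0], [0, 0, 0, 0]]]}}

```text
time_s: 10.92
tcp_pos: [0.6079, 0.1608, 0.1393]
ee_rot: [[0.043, -0.999, 0.0], [-0.999, -0.043, 0.0], [-0.0, -0.0, -1.0]]
wrist_force: [0.5, -0.2, -0.2]
gripper_width: 0.091
gripper_force: 30.0
```

Request:
{"api": "jog_arm", "payload": {"rows": [[[0, 0, -0.01, 0], [0, 0, -0.02, 0], [0, 0, -0.03, 0], [0, 0, -0.04, 0], [0, 0, -0.04, 0], [0, 0, -0.02, 0], [0, 0, 0, -0.08], [0, 0, 0, -0.08], [0, 0, 0, -0.075], [0.02, 0.007, 0, 0], [0.04, 0.0143, 0, 0], [0.05, 0.018, 0, 0], [0.05, 0.018, 0, 0], [0.05, 0.018, 0, 0], [0.05, 0.018, 0, 0], [0.034, 0.0117, 0, 0], [0.0165, 0.0059, 0, 0], [0, 0, 0, 0], [0, 0, 0, 0], [0, 0, 0, 0]]]}}

```text
time_s: 13.42
tcp_pos: [0.5865, -0.1671, 0.2993]
ee_rot: [[0.276, -0.961, -0.0], [-0.961, -0.276, 0.0], [-0.0, 0.0, -1.0]]
wrist_force: [-0.1, -0.2, -2.3]
gripper_width: 0.086
gripper_force: 30.0
```

```bash
python3 - <<'E'
from h import *
np.set_printoptions(precision=4,suppress=True)
print(sense()['tcp_pos'],sense()['ee_rot'],sense()['wrist_force'])
m,a=snap('wrist','w2'); np.savez('w2.npz',a=a,**m)
E
```

```text
[ 0.5865 -0.1671  0.2993] [[ 0.2758 -0.9612 -0.0001]
 [-0.9612 -0.2758  0.0002]
 [-0.0002  0.     -1.    ]] [-0.0667 -0.1795 -2.2627]
```

View pics/w2.png

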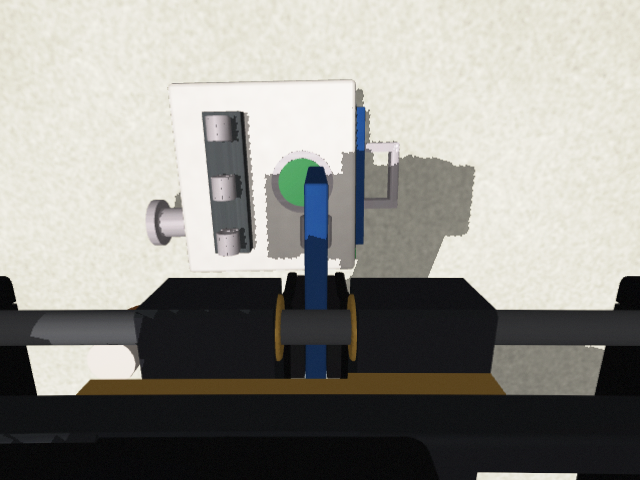

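The wrist picture shows the loader's knuckles at (220,128), (223,187) and (228,242). The held cover is upright, with its top edge from (316,170) downward, clear of the loader.

```bash
python3 - <<'E'
from h import *
np.set_printoptions(precision=4,suppress=True)
a=cv2.imread('pics/w2.png'); c=cv2.resize(a[95:270,150:380],None,fx=3.4,fy=3.4,interpolation=cv2.INTER_CUBIC); cv2.imwrite('pics/c4.png',c)
g=cv2.cvtColor(a,cv2.COLOR_BGR2GRAY)
for r in (120,128,136,180,187,194,238,245): print(r,g[r,198:258].tolist())
for c in (217,222,227): print(c,g[108:260,c].tolist())
E
```

```text
120 [242, 242, 243, 233, 170, 87, 98, 128, 165, 178, 187, 192, 197, 200, 206, 210, 213, 210, 206, 200, 197, 191, 185, 175, 167, 157, 148, 140, 130, 115, 94, 80, 64, 45, 45, 45, 44, 57, 88, 91, 90, 87, 66, 28, 28, 44, 101, 149, 148, 147, 185, 245, 245, 245, 245, 244, 245, 245, 245, 246]
128 [242, 243, 243, 243, 231, 149, 91, 99, 139, 173, 184, 190, 196, 199, 204, 208, 215, 216, 212, 208, 202, 193, 186, 177, 168, 161, 149, 140, 128, 119, 98, 82, 72, 55, 46, 43, 46, 46, 58, 89, 89, 90, 85, 56, 28, 30, 61, 135, 148, 147, 182, 245, 245, 245, 245, 245, 245, 245, 245, 245]
136 [244, 244, 244, 244, 244, 230, 116, 89, 113, 162, 179, 189, 194, 199, 203, 206, 211, 215, 219, 211, 203, 194, 185, 178, 169, 159, 151, 137, 129, 118, 107, 92, 79, 66, 48, 44, 45, 45, 52, 75, 90, 89, 88, 72, 33, 29, 35, 77, 148, 147, 148, 178, 245, 245, 245, 245, 244, 244, 245, 244]
180 [243, 243, 243, 242, 242, 242, 242, 242, 242, 235, 157, 88, 102, 142, 169, 180, 189, 194, 200, 202, 208, 212, 203, 169, 201, 197, 191, 184, 177, 167, 159, 152, 140, 129, 111, 91, 72, 57, 45, 44, 43, 50, 77, 91, 89, 86, 78, 36, 29, 37, 8
[... 2586 characters left out ...]
239]
227 [244, 244, 229, 146, 84, 89, 87, 93, 103, 110, 113, 112, 115, 115, 115, 115, 118, 119, 119, 117, 119, 119, 117, 119, 119, 120, 118, 119, 118, 119, 120, 117, 102, 89, 87, 87, 88, 89, 89, 90, 89, 89, 89, 89, 90, 91, 90, 88, 93, 92, 92, 93, 93, 91, 91, 90, 92, 91, 90, 92, 92, 92, 93, 92, 92, 93, 83, 124, 150, 126, 159, 164, 167, 168, 168, 169, 169, 169, 170, 170, 168, 168, 169, 169, 169, 169, 169, 169, 169, 168, 169, 168, 146, 98, 90, 92, 91, 90, 91, 92, 90, 91, 89, 89, 89, 88, 88, 88, 88, 88, 89, 88, 87, 87, 87, 86, 86, 88, 88, 87, 83, 84, 129, 165, 99, 96, 129, 189, 199, 199, 199, 200, 200, 200, 198, 200, 199, 199, 201, 200, 199, 200, 200, 201, 182, 124, 124, 156, 222, 240, 240, 240]
```

View pics/c4.png

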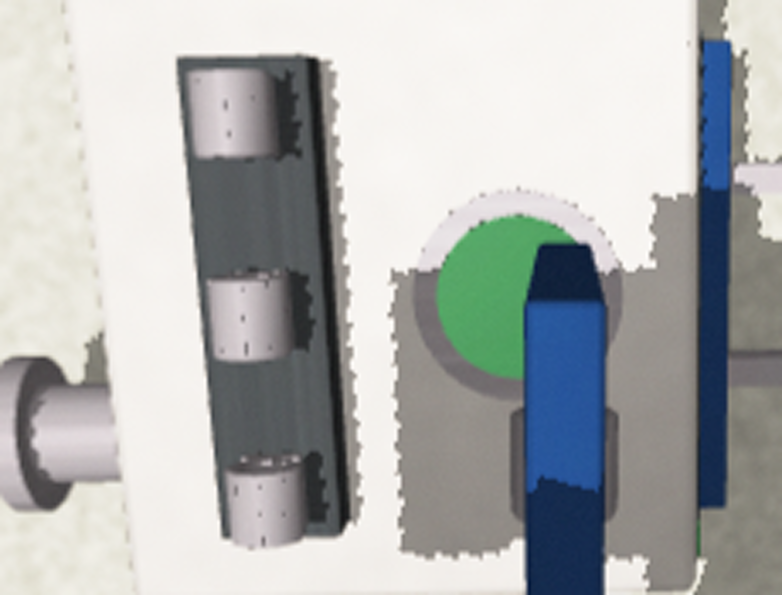

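The crop shows clean knuckle edges, with left tangents near columns 205.5, 211.3 and 216.8, and the near end of the cover's top edge at (316,183).

```bash
cat > m.py <<'E'
from h import *
np.set_printoptions(precision=4,suppress=True)
d=np.load('w2.npz'); m={k:(d[k] if d[k].ndim else float(d[k])) for k in d.files if k!='a'}
p=np.array([.5865,-.1671,.2993]); T=sense()['ee_rot']
ends=[[(217,114.8),(217,140.4)],[(221,177.5),(221,200.6)],[(226,234.3),(226,255.5)]]
C=[np.mean([onz(m,q,.111) for q in e],0) for e in ends]; print(np.array(C),[np.linalg.norm(onz(m,e[0],.111)-onz(m,e[1],.111)) for e in ends])
def solve(yaw):
    lx=np.array([np.cos(yaw),np.sin(yaw),0]);ly=np.array([-lx[1],lx[0],0]);out=[]
    for r,l,rt in [(128,205.5,230),(187,211,234.5),(245,216.7,239.5)]:
        o=[]
        for c,s in ((l,-1),(rt,1)):
            q,v=ray(m,(c,r)); v2=np.array([v@lx,v[2]]); v2/=np.linalg.norm(v2)
            x=q@lx+v2[0]*(.102-q[2])/v2[1]   # ray crossing at z=.102
            o.append(x+s*.009/abs(v2[1])) # left = far +x side
        out.append(o)
    return np.array(out),lx,ly
for dg in (15,16,17,18): print(dg,solve(np.radians(dg))[0].tolist())
# loader top corners yaw
e0=[onz(m,q,.075)[:2] for q in [(355,82),(355.5,262)]]; print('face',e0,np.degrees(np.arctan2(-(e0[1]-e0[0])[0],(e0[1]-e0[0])[1])))
# cover end
zt=p[2]-.1393+.110
P=onz(m,(316.2,183.2),zt); print('cover near end in tool',T.T@(P-p)); print('farther',T.T@(onz(m,(316.2,240),zt)-p), T.T@(onz(m,(316,268),zt)-p))
E
python3 m.py
```

```text
[[ 0.6755 -0.2215  0.111 ]
 [ 0.6634 -0.179   0.111 ]
 [ 0.6505 -0.1373  0.111 ]] [np.float64(0.01764624015005043), np.float64(0.017373414447673954), np.float64(0.017283690695748127)]
15 [[0.5965664018388039, 0.5970094274702905], [0.5950269198253314, 0.59544641398113], [0.5930925533415679, 0.5932663258246177]]
16 [[0.5896943519947286, 0.5901329162388889], [0.5889106600159667, 0.5893373450611874], [0.587784672596465, 0.5879775208836912]]
17 [[0.5826400354723978, 0.5830793239199328], [0.5826123265288897, 0.5830514846627294], [0.5822948877680441, 0.5825125195919377]]
18 [[0.575405600421548, 0.575850799632567], [0.5761338427102456, 0.5765907436008967], [0.5766248823646116, 0.5768729775217857]]
face [array([ 0.5873, -0.2832]), array([ 0.5417, -0.141 ])] 17.793816324555838
cover near end in tool [0.0569 0.0003 0.0293]
farther [0.0378 0.0004 0.0293] [0.0278 0.0003 0.0293]
```

Request:
{"api": "jog_arm", "payload": {"rows": [[[0, 0, 0, -0.019], [0.009, -0.0177, 0, 0], [0.009, -0.0177, 0, 0], [0.009, -0.0177, 0, 0], [0.0092, -0.0177, 0, 0], [0, 0, 0.025, 0], [0, 0, 0.017, 0], [0, 0, 0.01, 0], [0, 0, 0, 0], [0, 0, 0, 0], [0, 0, 0, 0], [0, 0, 0, 0]]]}}

```text
time_s: 14.98
tcp_pos: [0.6648, -0.1821, 0.248]
ee_rot: [[0.293, -0.956, 0.001], [-0.956, -0.293, -0.0], [0.0, -0.001, -1.0]]
wrist_force: [-0.1, 0.6, -2.9]
gripper_width: 0.088
gripper_force: 30.0
```

```bash
python3 - <<'E'
from h import *
np.set_printoptions(precision=4,suppress=True)
s=sense();print(s['tcp_pos'],s['ee_rot'],s['wrist_force'],s['moment'])
m,w=snap('wrist','w3'); np.savez('w3.npz',a=w,**m)
m2,a=snap('scene','s3')
c=cv2.resize(a[260:390,210:370],(640,520),interpolation=cv2.INTER_CUBIC)[:,:,::-1]; cv2.imwrite('pics/c5.png',np.clip(c*1.5,0,255).astype(np.uint8))
E
```

```text
[ 0.6648 -0.1821  0.248 ] [[ 0.2927 -0.9562  0.0011]
 [-0.9562 -0.2927 -0.0002]
 [ 0.0005 -0.0011 -1.    ]] [-0.1128  0.5907 -2.8742] [ 0.0523 -0.0559  0.0102]
```

View pics/w3.png

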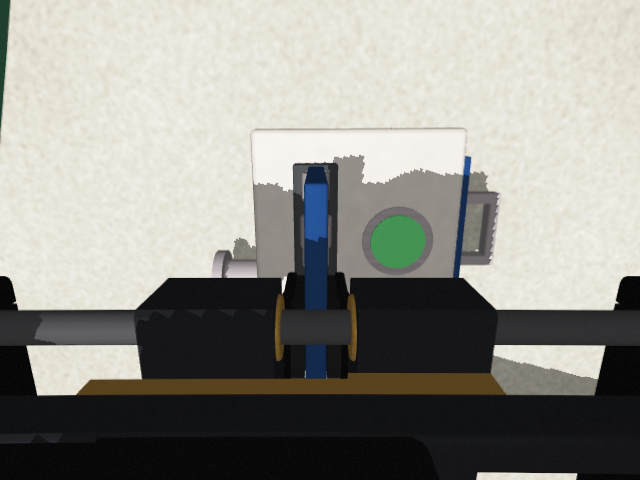

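The wrist picture shows the cover above the hinge base: plate centre column 316, dark base at columns 293–337. I'll check the alignment across the hinge numerically.

```bash
python3 - <<'E'
from h import *
np.set_printoptions(precision=4,suppress=True)
def ld(f):
    d=np.load(f); return d['a'],{k:(d[k] if d[k].ndim else float(d[k])) for k in d.files if k!='a'}
lx=np.array([np.cos(np.radians(17.1)),np.sin(np.radians(17.1)),0])
for f,rows,(c0,c1) in (('w2.npz',(150,160,170,210,220),(190,260)),('w3.npz',(172,180,190,200,220,240,260),(280,350))):
    a,m=ld(f); g=cv2.cvtColor(a,cv2.COLOR_RGB2GRAY).astype(int)
    for r in rows:
        L=g[r,c0:c1]; k=np.where(L<110)[0]
        l,rr=c0+k[0]-.5,c0+k[-1]+.5
        # top right edge of base: transition from ~90 to <60
        A=onz(m,(l,r),.09)@lx; B=onz(m,(rr,r),.09)@lx
        print(f,r,l,rr,round(A,4),round(B,4),'mid',round((A+B)/2,4)) 
        if r in(160,200): print(L.tolist())
E
```

```text
w2.npz 150 205.5 246.5 0.5963 0.5642 mid 0.5802
w2.npz 160 206.5 246.5 0.5962 0.5647 mid 0.5805
[242, 242, 242, 241, 241, 241, 241, 241, 241, 241, 242, 242, 242, 243, 243, 234, 148, 91, 89, 89, 93, 94, 92, 92, 91, 91, 89, 89, 90, 90, 89, 89, 91, 92, 93, 91, 92, 93, 88, 88, 87, 88, 90, 95, 93, 90, 88, 91, 91, 88, 90, 88, 86, 63, 27, 28, 47, 113, 148, 148, 160, 219, 245, 245, 245, 244, 244, 244, 243, 244]
w2.npz 170 207.5 247.5 0.5962 0.5645 mid 0.5803
w2.npz 210 211.5 250.5 0.596 0.5642 mid 0.5801
w2.npz 220 212.5 251.5 0.596 0.5639 mid 0.5799
w3.npz 172 292.5 337.5 0.597 0.5673 mid 0.5821
w3.npz 180 292.5 337.5 0.5971 0.5672 mid 0.5822
w3.npz 190 292.5 337.5 0.5972 0.5671 mid 0.5822
w3.npz 200 292.5 337.5 0.5974 0.567 mid 0.5822
[140, 140, 141, 141, 142, 141, 142, 141, 141, 140, 140, 141, 138, 82, 42, 42, 42, 43, 44, 44, 43, 45, 67, 85, 59, 69, 76, 82, 78, 80, 80, 77, 80, 80, 77, 79, 78, 79, 77, 78, 78, 77, 76, 77, 77, 73, 63, 55, 43, 47, 44, 42, 41, 42, 42, 42, 44, 68, 143, 143, 143, 141, 141, 142, 143, 144, 143, 143, 143, 142]
w3.npz 220 292.5 337.5 0.5976 0.5668 mid 0.5822
w3.npz 240 293.5 336.5 0.5972 0.5673 mid 0.5822
w3.npz 260 293.5 336.5 0.5974 0.5671 mid 0.5823
```

Request:
{"api": "jog_arm", "payload": {"rows": [[[-0.001, -0.0005, 0, 0], [0, 0, 0.006, 0], [0, 0, 0.006, 0], [0, 0, 0.004, 0], [0, 0, 0.004, 0], [0, 0, 0.003, 0], [0, 0, 0, 0], [0, 0, 0, 0]]]}}

```text
time_s: 16.08
tcp_pos: [0.665, -0.181, 0.2245]
ee_rot: [[0.293, -0.956, 0.0], [-0.956, -0.293, -0.0], [0.0, -0.0, -1.0]]
wrist_force: [-0.2, 0.4, -2.2]
gripper_width: 0.091
gripper_force: 30.0
```

Request:
{"api": "jog_arm", "payload": {"rows": [[[0, 0, 0.003, 0], [0, 0, 0.002, 0], [0, 0, 0.0015, 0], [0, 0, 0.0006, 0], [0, 0, 0, 0], [0, 0, 0, 0], [0, 0, 0, 0]]]}}

```text
time_s: 16.95
tcp_pos: [0.6649, -0.181, 0.2173]
ee_rot: [[0.293, -0.956, 0.0], [-0.956, -0.293, -0.0], [0.0, -0.0, -1.0]]
wrist_force: [-0.6, 1.2, -2.9]
gripper_width: 0.09
gripper_force: 30.0
```

```bash
python3 - <<'E'
from h import *
np.set_printoptions(precision=4,suppress=True)
s=sense();print(s['tcp_pos'],s['wrist_force'],s['moment'])
m2,a=snap('scene','s4')
c=cv2.resize(a[250:380,210:370],(800,600),interpolation=cv2.INTER_CUBIC)[:,:,::-1]; cv2.imwrite('pics/c6.png',np.clip(c*1.7,0,255).astype(np.uint8))
E
```

```text
[ 0.6649 -0.181   0.2173] [-0.5753  1.1748 -2.8678] [ 0.0776 -0.0013 -0.0209]
```

View pics/c6.png

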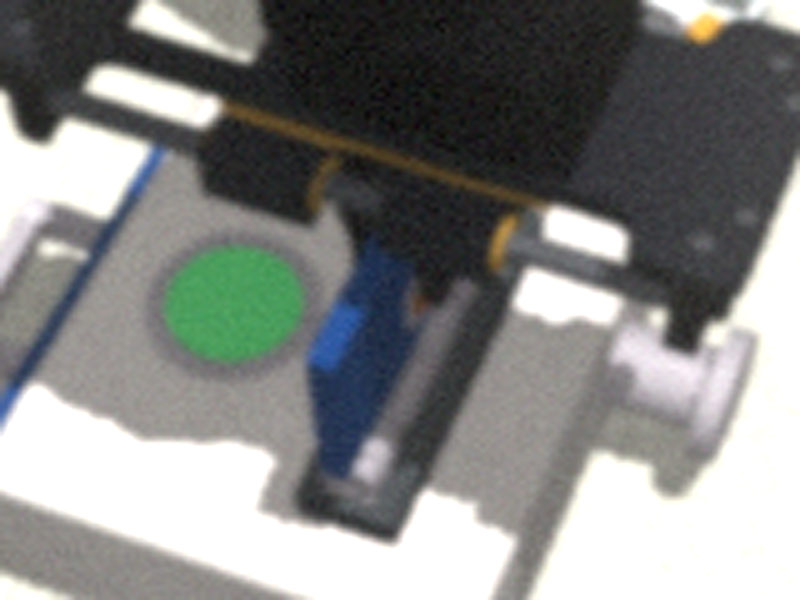

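The picture shows the cover upright in the gripper, with its knuckles and the loader's forming one continuous row from (460,290) to (370,460). I'll check for residual side contact.

Request:
{"api": "jog_arm", "payload": {"rows": [[[0, 0, 0, 0], [0, 0, 0, 0], [0, 0, 0, 0], [0, 0, 0, 0]]]}}

```text
time_s: 17.5
tcp_pos: [0.6649, -0.181, 0.2172]
ee_rot: [[0.293, -0.956, -0.0], [-0.956, -0.293, -0.0], [-0.0, 0.0, -1.0]]
wrist_force: [0.8, -0.5, -2.8]
gripper_width: 0.09
gripper_force: 30.0
```

Request:
{"api": "jog_arm", "payload": {"rows": [[[-0.001, 0, 0, 0], [0, 0, 0, 0], [0, 0, 0, 0], [0, 0, 0, 0]]]}}

```text
time_s: 18.0
tcp_pos: [0.6646, -0.18, 0.2172]
ee_rot: [[0.293, -0.956, 0.0], [-0.956, -0.293, 0.0], [0.0, -0.0, -1.0]]
wrist_force: [0.2, -0.4, -2.3]
gripper_width: 0.091
gripper_force: 30.0
```

Request:
{"api": "jog_arm", "payload": {"rows": [[[-0.001, 0, 0, 0], [0, 0, 0, 0], [0, 0, 0, 0], [0, 0, 0, 0]]]}}

```text
time_s: 18.5
tcp_pos: [0.6643, -0.179, 0.2172]
ee_rot: [[0.293, -0.956, 0.0], [-0.956, -0.293, -0.0], [0.0, -0.0, -1.0]]
wrist_force: [-0.5, -0.6, -2.5]
gripper_width: 0.09
gripper_force: 30.0
```

Request:
{"api": "jog_arm", "payload": {"rows": [[[0.0018, 0, 0, 0], [0, 0, 0, 0], [0, 0, 0, 0], [0, 0, 0, 0], [0, 0, 0, 0], [0, 0, 0, 0]]]}}

```text
time_s: 19.25
tcp_pos: [0.6648, -0.1807, 0.2172]
ee_rot: [[0.293, -0.956, -0.0], [-0.956, -0.293, 0.0], [-0.0, 0.0, -1.0]]
wrist_force: [0.3, -0.7, -2.1]
gripper_width: 0.088
gripper_force: 30.0
```

```bash
python3 -c "
from station import *
s=sense();print(s['tcp_pos'],s['wrist_force'],s['gripper_force']);print(finish_job())"
```

```text
[ 0.66479715 -0.18074278  0.2171958 ] [ 0.32080015 -0.67224264 -2.10352774] 29.98602984007448
the job is handed in; nothing more can be done
None
```

I pushed the drawer shut, and the gripper is holding the blue cover steady and upright with its knuckles in the loader's gaps, the holes in line by my measurements and no contact force seen; the job was handed in at about 19 s, and no verdict came back.

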